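# Release the magnetic plate and sweep it clear

### The job

Release the magnetic clamping plate by turning the detented selector knob until its pointer clicks in at the red tab. Then lay the wooden block, which is standing on end, down on its side and use it that way, its long edge level across the plate, to sweep the three metal offcuts along between the rails until they drop off the end into the catch pan. Finally leave the block lying on the bench beside the plate, and do not disturb the other things on the bench.

Things in the scene. Friction and masses are not known exactly. Their poses are not given: they have to be found in the camera images.
- selector_box: grey box 104 x 104 x 38 mm with a round black dial face, fixed to the bench. Origin: centre of its underside, at bench height under the knob axis; z up. The knob has eight detents 30 degrees apart, 105, 75, 45 ... -105 degrees from the box's +x axis (anticlockwise seen from above), marked by white ticks
- selector (a joint): angle of the knob in rad, growing clockwise seen from above: 0 at the first detent (pointer 105 degrees from the box's +x), 0.524 more for each next detent, 3.665 at the eighth; stops just beyond the first and last. About 0.08 N m takes it over a detent
- knob_top (a point): centre of the top of the knob's bar grip, on the knob axis, 72 mm above the bench. The bar is black, 64 mm long, 14 mm wide, 26 mm high, standing on a grey round skirt (68 mm across, its top 46 mm above the bench); a white line marks the half of the bar towards the pointer end
- pointer (a point): the point 44 mm from the knob axis towards which the pointer end of the bar (the end with the white line) points, at the height of the tabs (41 mm above the bench); turns with the knob
- tab_red: the red tab: a fixed red button 10 mm across and 6 mm high on the dial face, 44 mm from the knob axis, at the wanted detent (one of the first three). Two white tabs of the same size sit at the other two. Origin: centre of its underside, 38 mm above the bench
- clamp_plate: fixed blue plate unit. Origin: bench height, under the plate's centre; y along, z up. Steel top 40 mm above the bench, y -70 to 70 mm, x -53 to 53 mm between rails standing 12 mm above it; +y end open. From the top's -y end the grey catch pan runs to y -122 mm: floor 6 mm above the bench, end wall 30 mm, sides 52 mm high. The unit measures x -58 to 58, y -125 to 70 mm
- chip_1: aluminium offcut 38 x 16 x 8 mm, lying on the plate between the rails, in the half towards the pan. Origin: centre of its underside; long side along its y, z up
- chip_2: second offcut, like the first
- chip_3: third offcut, like the first
- sweep_block: wooden block 45 x 90 x 22 mm (along its x, y, z). Origin: centre of one 45 x 90 mm face, so that the block's middle lies 11 mm along its +z; it starts standing on end with its y vertical, 90 mm tall
- piston: bystander: light metal piston 48 mm across, 46 mm tall, standing. Origin: centre of its underside
- red_cup: bystander: red plastic cup 57 mm across, 50 mm tall, standing. Origin: centre of its underside
- jar: bystander: glass jar with a lid, 66 mm across, 82 mm tall. Origin: centre of its underside
- grease_tin: bystander: round green tin 86 mm across, 52 mm tall. Origin: centre of its underside
- tape_roll: bystander: black tape roll 105 mm across, 19 mm high, lying. Origin: centre of its underside

How it is judged (in metres and radians):
On the way, in this order (a step that is already met when the one before it is completed fails the run):
1. the selector's pointer is at the red tab and the knob is still (horizontal distance between pointer and tab_red below 0.008 m and velocity of joint selector between -0.1 and 0.1 rad/s), for 0.3 s.
2. the block, long edge level, has been swept between the rails up to the pan end, and all three offcuts are in the pan (y of chip_1 in the frame of clamp_plate between -0.126 and -0.07 m and z of each of chip_1, chip_2, chip_3 in the frame of clamp_plate below 0.04 m and x of chip_1 in the frame of clamp_plate between -0.056 and 0.056 m and y of chip_2 in the frame of clamp_plate between -0.126 and -0.07 m and x of chip_2 in the frame of clamp_plate between -0.056 and 0.056 m and y of chip_3 in the frame of clamp_plate between -0.126 and -0.07 m and x of chip_3 in the frame of clamp_plate between -0.056 and 0.056 m and angle between sweep_block's own y axis and vertical between 1.35 and 1.79 rad and y of sweep_block in the frame of clamp_plate between -0.11 and -0.035 m and x of sweep_block in the frame of clamp_plate between -0.02 and 0.02 m and z of sweep_block in the frame of clamp_plate below 0.085 m), for 0.1 s.
At the end, for the whole second after the job is handed in: The pointer is at the red tab (within 8 mm at 44 mm radius), all three offcuts lie in the catch pan below the plate's top, and the block lies at rest on the bench top beside the plate with its long edge level (within about 12 degrees) (horizontal distance between pointer and tab_red below 0.008 m and y of chip_1 in the frame of clamp_plate between -0.126 and -0.07 m and z of each of chip_1, chip_2, chip_3 in the frame of clamp_plate below 0.04 m and x of chip_1 in the frame of clamp_plate between -0.056 and 0.056 m and y of chip_2 in the frame of clamp_plate between -0.126 and -0.07 m and x of chip_2 in the frame of clamp_plate between -0.056 and 0.056 m and y of chip_3 in the frame of clamp_plate between -0.126 and -0.07 m and x of chip_3 in the frame of clamp_plate between -0.056 and 0.056 m and angle between sweep_block's own y axis and vertical between 1.35 and 1.79 rad and height (world z) of sweep_block between -0.005 and 0.032 m and linear speed of sweep_block below 0.02 m/s and (x of sweep_block in the frame of clamp_plate above 0.07 m or x of sweep_block in the frame of clamp_plate below -0.07 m or y of sweep_block in the frame of clamp_plate above 0.09 m)); the robot touches nothing.
It fails at once if an offcut is pushed more than 30 mm while the pointer is more than 20 mm from the red tab (horizontal distance between pointer and tab_red above 0.02 m and distance of any of chip_1, chip_2, chip_3 from where it was at the start of the episode above 0.03 m).
It fails at once if the block touches an offcut while it stands on end (long axis within 50 degrees of vertical) ((angle between sweep_block's own y axis and vertical below 0.87 rad or angle between sweep_block's own y axis and vertical above 2.27 rad) and (contact force between sweep_block and chip_1 above 0.3 N or contact force between sweep_block and chip_2 above 0.3 N or contact force between sweep_block and chip_3 above 0.3 N)).
It fails at once if a bystander is moved more than 30 mm (distance of any of piston, red_cup, jar, grease_tin, tape_roll from where it was at the start of the episode above 0.03 m).
It also fails if it takes over 72 s, if anything falls off the work surface, if the arm or the gripper's body presses on something with over 40 N, if the wrist force passes 120 N, or if a joint passes its speed limit or range.

### The arm

A 6-joint arm with a two-finger parallel gripper is mounted at the origin on a cart in front of the work surface, level with it; the furniture and walls round the work are solid. World frame = base frame: x ahead of the robot, y to its left, z up, the work surface at z = 0. Lengths are in mm, angles in rad, forces in N, time in s.
With the tool pointing down it reaches from about 275 to 850 mm from the base axis. Payload 5.2 kg.
Tool frame: the origin (TCP) lies at the very end of the fingers, on their centre line; the grasp point (between the pads) lies 19 mm behind it; y points along the fingers, z is the direction in which the jaws open and shut, and the axes are right-handed (so a half turn about y gives the same grasp; the last joint's range is limited). The gripper opens to 85 mm and grips with 20 to 120 N. Pads are 22 mm wide; open, the fingers measure 114 mm over their backs; the gripper's body (76 mm by 85 mm) begins 54 mm behind the grasp point. The pads swing forward as they close: fully open they stand 13 mm farther back than shut.
Start: joints at [0.908, 0.259, 1.535, -0, 1.348, -0.203], TCP at [244.053, 492.893, 231.31] pointing down, gripper open.
Joint ranges: [-3.14, 3.14], [-0.91, 2.08], [0.19, 2.58], [-1.22, 4.36], [0.22, 2.71], [-3.12, 3.12]. Speed limits (rad/s): [2.57, 2.57, 3.14, 3.14, 3.14, 3.14].

### API

Orientations are given as a unit quaternion [w, x, y, z].
In Python, from bench import robot, cams gives the robot as it stands.
- The arm moves only by the shell command python3 -m handwheel 'ROWS' [OPENING] [FORCE]. ROWS is JSON, a list of rows, each a list of 4 numbers: the shift along the tool's x, y, z in mm, then the turn about the tool's y in degrees. In form: [[dx, dy, dz, twist], ...]. A call has 1 to 8 rows; each row is the pose to reach, as a shift and turn from the pose commanded when the call began, along the tool's axes at that moment; what a row does not reach only later rows make up. A row lasts 1/8 s, in which the tool goes at most 62.5 mm and 10.7 degrees, less where a joint would pass 70% of its speed; a pose out of reach is approached as far as the arm can. A call with a gripper value outside its range is refused whole. OPENING is the opening, from 0 (shut) to 1 (fully open), set as the call begins (- or left out, the last holds). The fingers move at their own pace and stop on an object; FORCE is the grip in N (left out, the last holds). Time passes only in rows, so rows that repeat a pose let the fingers close. It gives the time, the measured TCP pose, the force and the opening at its end, in the units of the state.
- robot.observe(): the state, without advancing time (a new reading comes with each control period).
- cams.camera(name): name is "side" or "top" or "wrist"; returns the picture (420x560x3 uint8, red, green, blue); there is no depth.
- cams.camera_params(name): a dict with "fov_y" (degrees; the focal length in pixels is half the picture's height over the tangent of half this angle, whatever the lens; pixels are square), "cx", "cy" (the principal point, pixels), "rvec" (rotation vector, rad) and "tvec" (3), from world to camera coordinates, as OpenCV has them; the wrist camera has in their place "mount" (4x4, takes a point from camera to tool coordinates, whose origin is the TCP and whose axes are the tool frame's). Camera axes: x right, y down, z forward; pixel columns grow to the right and rows downward; lengths in mm; the calibration is good to about 2 mm. A picture is of the moment at which its call begins: read the wrist's pose just before it. camera_params takes no time and is no camera call.
- robot.sign_off(): hands the job in, once; it reports no verdict.
The state is a dict: "time_s": time; "joint_pos": joint angles; "dq": joint speeds; "effort": joint torques, N m; "tool_pos": TCP position; "tool_rot": TCP orientation; "force": force on the tool from outside, world axes, zero at the start; "ft_torque": the same for the moment, N m; "opening": finger opening in mm.
Only numpy, scipy, OpenCV 4.12 (cv2) and the standard library are available. Lean on these libraries where they do the work, as an engineer would, in place of code of your own. Each camera call takes 0.05 s, during which the arm holds its last target.

## Working session

There is one attempt and no reset: what is moved stays moved. The work goes in short steps, Python scripts to look and compute and a shell command to move; the robot and the scene stay as the last step left them, time stands still between calls to the robot, and variables do not carry over. Pictures are saved under pics/ and viewed, and the job is handed in when it is done.

```bash
ls; mkdir -p pics; cat > s.py <<'E'
import cv2
from bench import robot,cams
print(robot.observe())
for n in ["side","top","wrist"]:
    cv2.imwrite(f"pics/a_{n}.png",cams.camera(n)[:,:,::-1]); print(n,cams.camera_params(n))
E
python3 s.py
```

```text
pics
{'time_s': 0.0, 'joint_pos': array([ 9.08198003e-01,  2.59362628e-01,  1.53607526e+00, -2.30072027e-06,
        1.34801938e+00, -2.02794613e-01]), 'dq': array([ 0.00066422,  0.00011974, -0.00021057, -0.00010305,  0.00010039,
       -0.00048216]), 'effort': array([-9.24296801e-04, -4.46035516e+01, -2.90570909e+01, -2.48210963e-04,
        1.17875927e-02, -1.49762280e-05]), 'tool_pos': array([243.71900198, 492.46171636, 230.46728022]), 'tool_rot': array([-0.68790285,  0.68910049, -0.16141235,  0.16086092]), 'force': array([ 0.17089181, -0.06565214,  0.2170984 ]), 'ft_torque': array([ 0.00589887, -0.00052813, -0.02098668]), 'opening': 85.21316979781962}
side {'fov_y': 52.0984585210153, 'cx': 282.97913693986345, 'cy': 210.16552953184822, 'rvec': array([ 2.13224513, -1.07159384,  0.45641699]), 'tvec': array([-219.13232529,  380.12508492,  901.90249175])}
top {'fov_y': 48.2249269762807, 'cx': 283.69171207847944, 'cy': 203.33319020892392, 'rvec': array([ 2.14131282, -2.09943635,  0.17743391]), 'tvec': array([ 120.99916221,  503.31879066, 1236.24470622])}
wrist {'fov_y': 70.49144320866091, 'cx': 283.6518486015421, 'cy': 209.82104695094245, 'mount': array([[-1.65933772e-03,  9.47926602e-01,  3.18484543e-01,
        -8.21108353e+01],
       [-8.62136917e-04, -3.18486220e-01,  9.47927099e-01,
        -1.41173413e+02],
       [ 9.99998252e-01,  1.29835391e-03,  1.34571871e-03,
         1.80838122e-01],
       [ 0.00000000e+00,  0.00000000e+00,  0.00000000e+00,
         1.00000000e+00]])}
```

View pics/a_side.png

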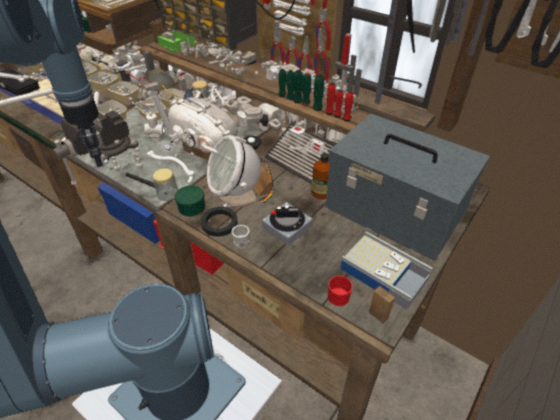

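View pics/a_top.png

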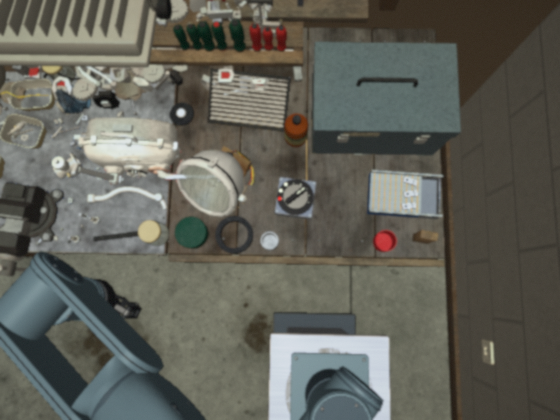

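View pics/a_wrist.png

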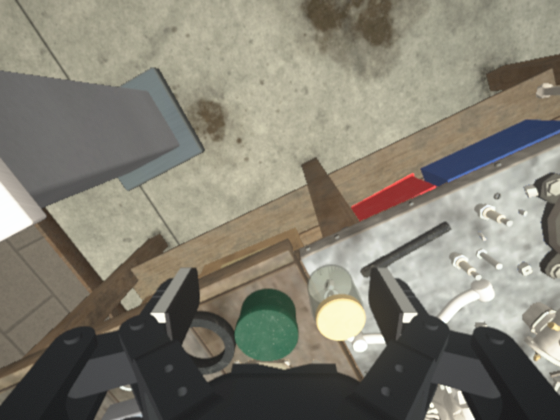

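The top picture shows the selector at (295,197) and the plate at (405,193) with its pan to the right. The block is at (427,237), the red cup at (384,241), the piston at (269,240), the tape at (234,235) and the tin at (191,232). I'll enlarge it for a closer look.

```bash
cat > h.py <<'E'
import numpy as np,cv2
from scipy.spatial.transform import Rotation as Ro
from bench import robot,cams
def K(p):
    f=210/np.tan(np.radians(p['fov_y']/2)); return f
def extr(name,st=None):
    p=cams.camera_params(name); 
    if 'rvec' in p:
        R=cv2.Rodrigues(np.array(p['rvec']))[0]; return p,R.T,-R.T@np.array(p['tvec'])
    q=st['tool_rot']; T=Ro.from_quat([q[1],q[2],q[3],q[0]]).as_matrix()
    M=np.array(p['mount']); return p,T@M[:3,:3],T@M[:3,3]+st['tool_pos']
def w(name,u,v,z,st=None):
    p,R,c=extr(name,st); d=R@np.array([(u-p['cx'])/K(p),(v-p['cy'])/K(p),1])
    return (c+d*(z-c[2])/d[2]).round(1)
def px(name,X,st=None):
    p,R,c=extr(name,st); d=R.T@(np.array(X)-c); return (d[0]/d[2]*K(p)+p['cx'],d[1]/d[2]*K(p)+p['cy'])
def crop(src,dst,x0,y0,x1,y1,s):
    im=cv2.imread(src)[y0:y1,x0:x1]; cv2.imwrite(dst,cv2.resize(im,None,fx=s,fy=s,interpolation=cv2.INTER_CUBIC))
def snap(n,tag):
    st=robot.observe(); cv2.imwrite(f"pics/{tag}.png",cams.camera(n)[:,:,::-1]); np.save(f"pics/{tag}.npy",st,allow_pickle=True); return st
def tool():
    st=robot.observe();q=st['tool_rot'];T=Ro.from_quat([q[1],q[2],q[3],q[0]]).as_matrix();return st['tool_pos'],T
def shift(target,yaw_z=None):
    p,T=tool(); print('tcp',p.round(1),'shift',(T.T@(np.array(target)-p)).round(1)); print(T.round(3))
E
python3 - <<'E'
from h import *
crop('pics/a_top.png','pics/b1.png',260,160,460,260,4)
crop('pics/a_side.png','pics/b2.png',220,180,440,330,3)
E
```

```text
(no output)
```

View pics/b1.png

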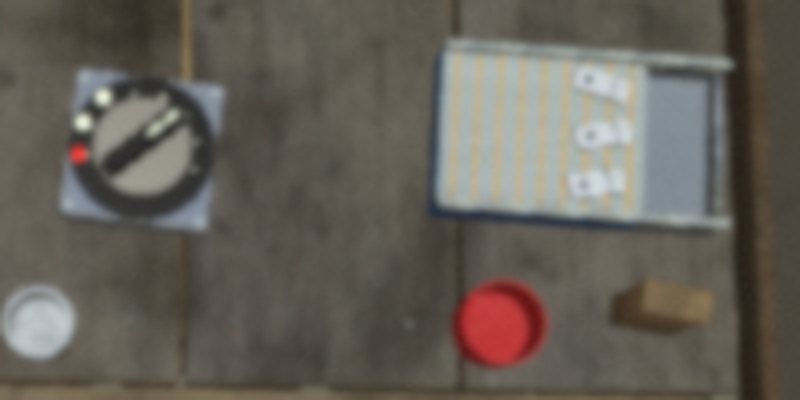

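View pics/b2.png

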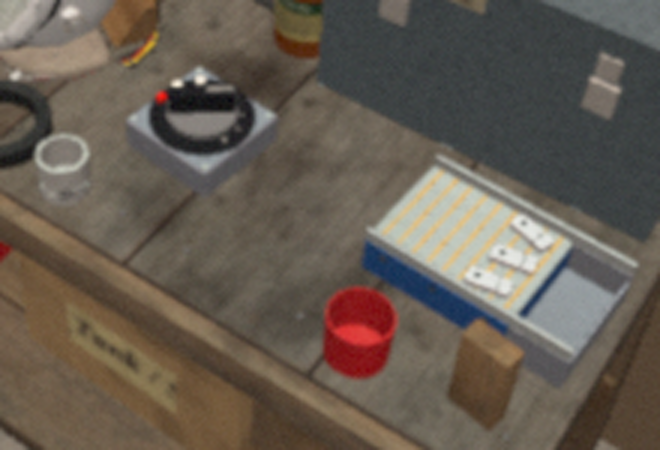

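```bash
python3 - <<'E'
from h import *
t=lambda u,v,z:w('top',260+u/4,160+v/4,z)
print('red',t(79,154,44),'w',t(83,121,44),t(104,97,44))
print('box top corners',[t(*c,38) for c in [(80,70),(224,86),(206,231),(62,212)]])
print('bar ends',[t(*c,72) for c in [(176,113),(108,170)]])
print('plate corners z52 rails',[t(*c,52) for c in [(446,40),(732,60),(727,222)]], 'plate top', [t(*c,40) for c in [(440,52),(645,65),(640,216),(435,206)]])
print('chips',[t(*c,48) for c in [(603,82),(605,133),(597,183)]])
print('block top',[t(*c,90) for c in [(652,281),(714,290),(706,327),(640,317)]], 'foot',t(614,312,0))
print('cup rim',[t(*c,50) for c in [(502,283),(502,364),(457,325),(547,325)]])
print('piston',t(38,315,46))
s=lambda u,v,z:w('side',220+u/3,180+v/3,z)
print('side block',[s(*c,90) for c in [(480,318),(522,345),(503,372),(460,346)]])
print('side red',s(162,98,44))
E
```

```text
red [514.5 142.   44. ] w [537.7 139.8  44. ] [554.9 125.7  44. ]
box top corners [array([575.2, 142.8,  38. ]), array([565.6,  42.7,  38. ]), array([463.7,  54.2,  38. ]), array([475. , 152.9,  38. ])]
bar ends [array([538.4,  76.7,  72. ]), array([498.6, 121.7,  72. ])]
plate corners z52 rails [array([ 597.5, -108.8,   52. ]), array([ 586.9, -304.1,   52. ]), array([ 474.4, -296.2,   52. ])] plate top [array([ 592. , -106.6,   40. ]), array([ 585.3, -248. ,   40. ]), array([ 479.4, -241.2,   40. ]), array([ 483.6, -101.9,   40. ])]
chips [array([ 570.8, -216.6,   48. ]), array([ 535., -217.,   48.]), array([ 500.2, -210.6,   48. ])]
block top [array([ 428.4, -233.8,   90. ]), array([ 423.3, -273.7,   90. ]), array([ 399.1, -267.6,   90. ]), array([ 404.8, -225.3,   90. ])] foot [ 417.8 -232.2    0. ]
cup rim [array([ 430.3, -144.5,   50. ]), array([ 375.9, -143.6,   50. ]), array([ 401.4, -114. ,   50. ]), array([ 402.6, -174.1,   50. ])]
piston [403.1 167.2  46. ]
side block [array([ 427.1, -233.1,   90. ]), array([ 423.8, -269.9,   90. ]), array([ 393.6, -269.3,   90. ]), array([ 395.1, -232.9,   90. ])]
side red [509.9 137.7  44. ]
```

```bash
python3 - <<'E'
from h import *
shift([519,99,231])
E
```

```text
tcp [243.8 492.6 230.7] shift [ 4.213e+02 -1.000e-01 -2.306e+02]
[[ 0.896 -0.001  0.444]
 [-0.444 -0.001  0.896]
 [-0.    -1.    -0.001]]
```

```bash
python3 -m handwheel '[[50,-30,-28,10],[105,-50,-57,20],[158,-50,-86,30],[210,-50,-115,40],[263,-50,-144,50],[316,-50,-173,60],[368,-50,-202,70],[421,-50,-230,80]]' 1 60; python3 -m handwheel '[[0,0,0,10],[0,0,0,20],[0,0,0,30],[0,0,0,40],[0,0,0,50],[0,0,0,60],[0,0,0,70],[0,0,0,80]]'
python3 - <<'E'
from h import *
shift([519,99,180]); print(robot.observe()['joint_pos'])
E
```

```text
time_s: 1.15
tool_pos: [520.0, 98.2, 281.2]
tool_rot: [0.422, -0.422, 0.567, -0.567]
force: [-0.0, 0.3, -0.8]
opening: 85.8
time_s: 2.15
tool_pos: [519.0, 100.0, 281.0]
tool_rot: [0.041, -0.041, -0.706, 0.706]
force: [-0.6, 0.0, 0.2]
opening: 85.3
tcp [519. 100. 281.] shift [ -0.2 101.    1. ]
[[-0.993 -0.001 -0.116]
 [ 0.116  0.    -0.993]
 [ 0.001 -1.     0.   ]]
[-2.09301884e-02  1.91275874e-01  1.50060662e+00  1.76436564e-05
  1.45052425e+00  1.66635716e+00]
```

```bash
python3 -m handwheel '[[0,10,0,10],[0,20,0,20],[0,40,0,30],[0,50,0,40],[0,50,0,42],[0,50,0,42]]'
python3 - <<'E'
from h import *
st=snap('wrist','c1'); print(st['tool_pos'],st['joint_pos'])
print(px('wrist',[519,99,72],st),px('wrist',[514,142,44],st))
E
```

```text
time_s: 2.9
tool_pos: [519.5, 100.0, 231.7]
tool_rot: [-0.289, 0.289, 0.646, -0.645]
force: [0.3, 0.7, 0.3]
opening: 85.3
[519.48331821  99.95282621 231.6808387 ] [-2.09189270e-02  2.20289145e-01  1.58448750e+00 -8.13240067e-06
  1.33633920e+00  2.39103458e+00]
(np.float64(284.84465179528956), np.float64(191.8118295276405)) (np.float64(263.4547290967814), np.float64(214.63477619968813))
```

View pics/c1.png

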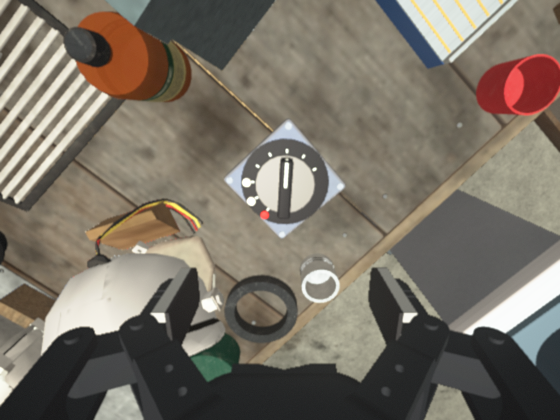

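```bash
python3 - <<'E'
from h import *
crop('pics/c1.png','pics/c1b.png',215,110,355,250,5)
E
```

```text
(no output)
```

View pics/c1b.png

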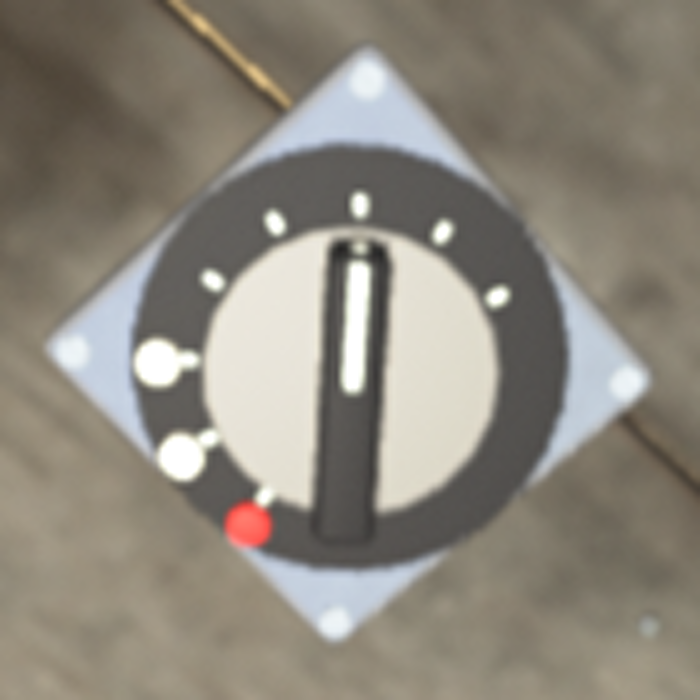

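```bash
python3 - <<'E'
from h import *
st=np.load('pics/c1.npy',allow_pickle=True).item()
c=lambda u,v,z:w('wrist',215+u/5,110+v/5,z,st)
a=c(359,250,72);b=c(343,540,72);d=a-b;print(a,b,np.hypot(*d[:2]),np.degrees(np.arctan2(d[1],d[0])),(a+b)/2)
cs=[c(*q,38) for q in [(367,45),(650,380),(333,640),(47,345)]];print(cs,sum(cs)/4)
r=c(248,525,44);print(r)
q=st['tool_rot'];T=Ro.from_quat([q[1],q[2],q[3],q[0]]).as_matrix();print('jaw',np.degrees(np.arctan2(T[1,2],T[0,2])))
for f in cs: pass
d=cs[0]-cs[3];print('edge',np.degrees(np.arctan2(d[1],d[0])))
E
```

```text
[539.8  72.9  72. ] [500.5 121.6  72. ] 62.57938957835875 -51.0971115343313 [520.15  97.25  72.  ]
[array([564.2,  42.9,  38. ]), array([465.6,  54.1,  38. ]), array([476.4, 152.1,  38. ]), array([574.6, 140.9,  38. ])] [520.2  97.5  38. ]
[512.7 141.4  44. ]
jaw -138.19464467073817
edge -96.057695794521
```

```bash
python3 -m handwheel '[[-2.3,40,1.1,3],[-2.3,90,1.1,3],[-2.3,135,1.1,3],[-2.3,165,1.1,3],[-2.3,182,1.1,3],[-2.3,182,1.1,3]]'
python3 -m handwheel '[[0,0,0,0],[0,0,0,0],[0,0,0,0],[0,0,0,0],[0,0,0,0],[0,0,0,0]]' 0 60
```

```text
time_s: 3.7
tool_pos: [519.4, 97.5, 48.5]
tool_rot: [0.307, -0.305, -0.637, 0.638]
force: [0.5, 0.1, 0.1]
opening: 85.3
time_s: 4.45
tool_pos: [520.2, 97.5, 50.0]
tool_rot: [-0.306, 0.307, 0.637, -0.637]
force: [-1.5, -0.4, 6.4]
opening: 12.8
```

```bash
python3 -m handwheel '[[0,0,0,-9],[0,0,0,-19],[0,0,0,-29],[0,0,0,-39],[0,0,0,-49],[0,0,0,-59],[0,0,0,-69],[0,0,0,-79]]'
python3 -m handwheel '[[0,0,0,-10],[0,0,0,-20],[0,0,0,-30],[0,0,0,-40],[0,0,0,-50],[0,0,0,-60],[0,0,0,-66],[0,0,0,-71]]'
python3 -m handwheel '[[0,0,0,0],[0,0,0,0],[0,0,0,0],[0,0,0,0]]'
```

```text
time_s: 5.45
tool_pos: [520.5, 98.5, 50.0]
tool_rot: [0.171, -0.17, 0.687, -0.686]
force: [-0.9, 4.1, 5.8]
opening: 12.4
time_s: 6.45
tool_pos: [519.5, 99.0, 49.9]
tool_rot: [0.537, -0.536, 0.461, -0.459]
force: [-2.9, 6.4, 7.5]
opening: 12.6
time_s: 6.95
tool_pos: [519.6, 99.0, 49.9]
tool_rot: [0.537, -0.536, 0.461, -0.46]
force: [-2.2, 5.8, 7.1]
opening: 13.0
```

```bash
python3 - <<'E'
from h import *
st=snap('top','d1'); print(st['joint_pos'],st['ft_torque'],st['force']); shift([520,97,50])
crop('pics/d1.png','pics/d1b.png',260,160,340,240,6)
st=snap('wrist','d2')
E
```

```text
[-0.02428423  0.41498821  1.80894485  0.00265897  0.91794769 -0.17677384] [1.03854861 0.4081152  0.05421593] [-2.24288229  5.78172105  7.05559418]
tcp [519.6  99.   49.9] shift [ 2.  -0.1  0.1]
[[ 0.15  -0.     0.989]
 [-0.989  0.002  0.15 ]
 [-0.002 -1.     0.   ]]
```

View pics/d2.png

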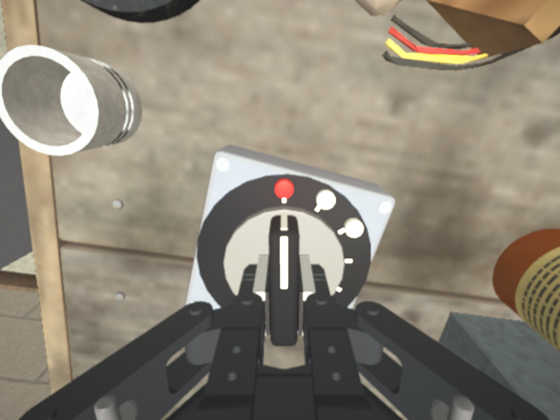

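The wrist picture shows the white line at (284,250) pointing at the red tab (284,188), so the knob is set. Next I'll release it and go above the block.

```bash
python3 -m handwheel '[[0,0,0,0],[0,0,0,0],[0,-20,0,0],[0,-60,0,0],[0,-110,0,0],[0,-150,0,0],[0,-150,0,0]]' 0.8
python3 -m handwheel '[[50,0,-25,5],[105,0,-50,10],[158,0,-76,15],[210,0,-102,15],[263,0,-127,15],[312,0,-150,15],[328,0,-158,15],[328,0,-158,15]]'
python3 - <<'E'
from h import *
st=snap('wrist','e1'); shift([413,-250,200]); print(st['joint_pos'])
st=snap('top','e2');crop('pics/e2.png','pics/e2b.png',260,160,460,260,4)
E
```

```text
time_s: 7.92
tool_pos: [522.3, 97.2, 202.8]
tool_rot: [0.538, -0.535, 0.459, -0.463]
force: [-0.5, 0.1, -0.1]
opening: 68.6
time_s: 8.93
tool_pos: [412.4, -250.8, 198.2]
tool_rot: [0.471, -0.471, 0.528, -0.527]
force: [-0.3, 0.4, 0.2]
opening: 68.6
tcp [ 412.8 -249.7  198.4] shift [ 0.2 -1.6  0.2]
[[-0.112 -0.001  0.994]
 [-0.994  0.002 -0.112]
 [-0.002 -1.    -0.001]]
[-7.78248719e-01  1.65278911e-01  1.73931978e+00  3.20342827e-04
  1.23920971e+00 -6.65011427e-01]
```

View pics/e1.png

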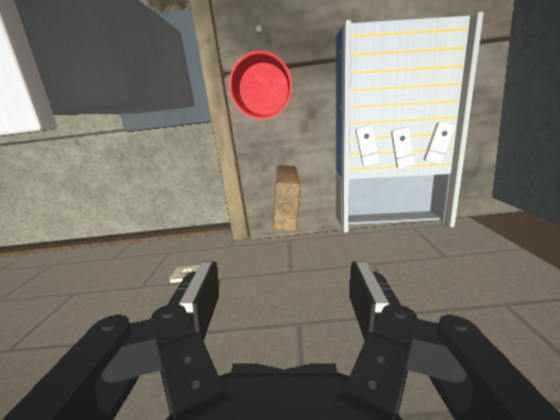

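View pics/e2b.png

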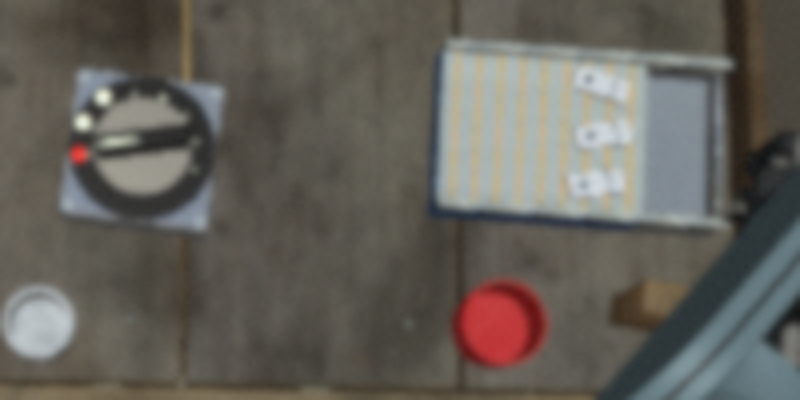

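```bash
python3 - <<'E'
from h import *
crop('pics/e1.png','pics/e1b.png',250,150,330,250,6)
crop('pics/e1.png','pics/e1c.png',330,10,490,240,3)
E
```

```text
(no output)
```

View pics/e1b.png

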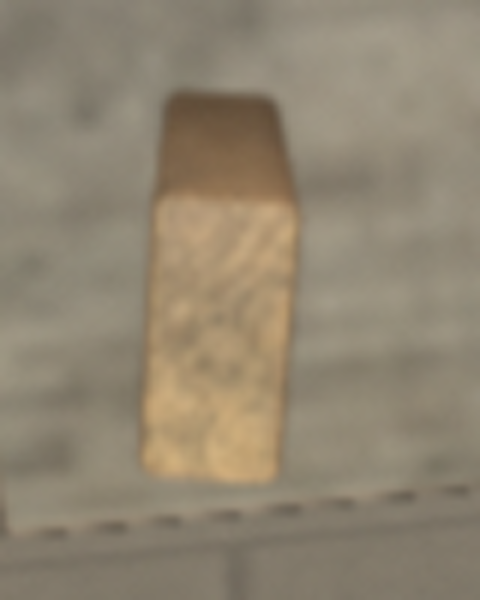

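View pics/e1c.png

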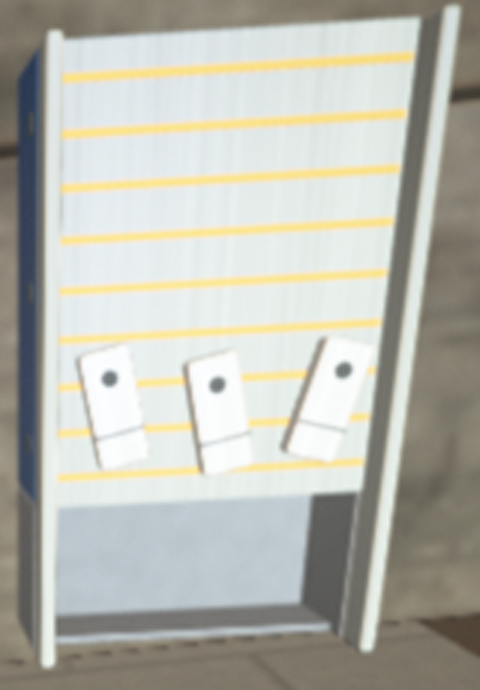

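```bash
python3 - <<'E'
from h import *
st=np.load('pics/e1.npy',allow_pickle=True).item()
b=lambda u,v,z:w('wrist',250+u/6,150+v/6,z,st)
B=[b(*q,90) for q in [(155,198),(300,200),(277,482),(143,472)]];print(B,sum(B)/4)
d=B[3]-B[0];e=B[2]-B[1];f=B[1]-B[0]
for k in (d,e,f,B[2]-B[3]):print(np.hypot(*k[:2]),np.degrees(np.arctan2(k[1],k[0])))
c=lambda u,v,z:w('wrist',330+u/3,10+v/3,z,st)
P=[c(*q,52) for q in [(55,30),(455,8),(368,650),(48,665)]];print('rails tops',P)
P=[c(*q,40) for q in [(60,40),(420,18),(357,490),(57,507)]];print('plate',P,sum(P)/4)
d=P[0]-P[3];print(np.degrees(np.arctan2(d[1],d[0])));d=P[2]-P[3];print(np.degrees(np.arctan2(d[1],d[0])))
for q in [(79,358),(130,345),(148,458),(100,470),(184,362),(237,350),(253,463),(205,475),(325,337),(373,347),(333,463),(283,450)]:print(c(*q,48))
E
```

```text
[array([ 408.3, -227.2,   90. ]), array([ 428.9, -229.8,   90. ]), array([ 421.3, -272.8,   90. ]), array([ 401.4, -268.9,   90. ])] [ 414.975 -249.675   90.   ]
42.2670084108161 -99.39546601956694
43.666463103851214 -100.0231816529055
20.763429389192883 -7.193470055295612
20.27856010667428 -11.088286463560852
rails tops [array([ 483.5, -103.6,   52. ]), array([ 594.2, -110.7,   52. ]), array([ 583.1, -302.4,   52. ]), array([ 472.8, -295.8,   52. ])]
plate [array([ 487.4, -103.5,   40. ]), array([ 591.5, -109.6,   40. ]), array([ 582.2, -248.3,   40. ]), array([ 480.7, -242.9,   40. ])] [ 535.45  -176.075   40.   ]
87.24830319494448
-3.0453772713209823
[ 488.  -193.7   48. ]
[ 504.1 -191.5   48. ]
[ 509.4 -227.9   48. ]
[ 493.7 -230.1   48. ]
[ 521.  -198.6   48. ]
[ 537.6 -196.8   48. ]
[ 543.5 -233.4   48. ]
[ 527.9 -235.6   48. ]
[ 564.9 -195.9   48. ]
[ 580.  -200.6   48. ]
[ 569.5 -236.3   48. ]
[ 553.1 -230.2   48. ]
```

```bash
python3 -m handwheel '[[0,40,2,3],[0,85,2,3],[0,120,2,3],[0,138,2,3],[0,138,2,3],[0,138,2,3],[0,138,2,3]]'
python3 -m handwheel '[[0,0,0,0],[0,0,0,0],[0,0,0,0],[0,0,0,0],[0,0,0,0],[0,-10,0,0],[0,-40,0,0],[0,-80,0,0]]' 0 50
python3 - <<'E'
from h import *
st=snap('wrist','f1'); shift([450,-20,140]); print(st['joint_pos'])
E
```

```text
time_s: 9.9
tool_pos: [416.0, -250.9, 62.4]
tool_rot: [-0.458, 0.458, -0.538, 0.54]
force: [0.2, -0.5, 0.1]
opening: 68.0
time_s: 10.9
tool_pos: [414.4, -250.1, 141.5]
tool_rot: [0.458, -0.458, 0.54, -0.538]
force: [1.5, -0.8, -1.1]
opening: 21.0
tcp [ 417.  -252.4  147.2] shift [-234.7    6.3   -5.2]
[[-0.162  0.005  0.987]
 [-0.987 -0.005 -0.162]
 [ 0.004 -1.     0.006]]
[-7.73997202e-01  2.26289716e-01  1.81520617e+00  1.17209258e-04
  1.10301839e+00 -6.10785629e-01]
```

View pics/f1.png

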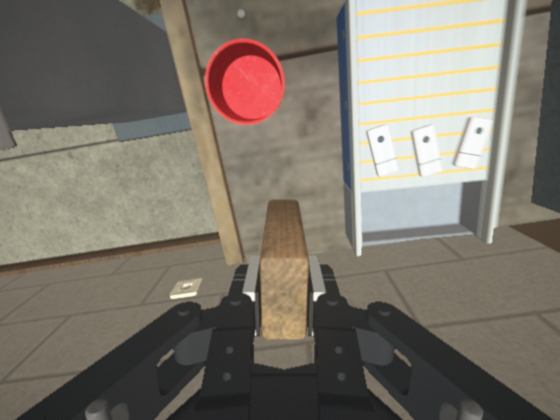

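```bash
python3 -m handwheel '[[-10,-30,-2,-5],[-50,-40,-7,-15],[-100,-40,-14,-25],[-150,-40,-21,-35],[-190,-40,-27,-45],[-215,-40,-31,-55],[-219,-40,-31,-65],[-219,-40,-31,-75]]' 0 50
python3 -m handwheel '[[0,0,0,-10],[0,0,0,-20],[0,0,0,-21.5],[0,30,0,-21.5],[0,70,0,-21.5],[0,100,0,-21.5],[0,113,0,-21.5],[0,118,0,-21.5]]'
python3 - <<'E'
from h import *
st=snap('wrist','g1'); shift([420,-30,60]); print(st['joint_pos'],st['force'])
E
```

```text
time_s: 11.95
tool_pos: [419.9, -28.8, 181.4]
tool_rot: [0.692, -0.692, 0.147, -0.147]
force: [0.5, 0.5, -0.5]
opening: 20.9
time_s: 12.95
tool_pos: [420.2, -29.7, 63.1]
tool_rot: [0.707, -0.707, 0.018, -0.018]
force: [-0.5, 0.5, -0.6]
opening: 21.4
tcp [420.3 -29.7  63.1] shift [-0.2  3.1 -0.3]
[[ 0.999 -0.     0.051]
 [-0.051  0.     0.999]
 [-0.    -1.     0.   ]]
[-3.36676250e-01  2.33983744e-01  2.05023014e+00  2.34846079e-05
  8.57881484e-01 -1.85654146e+00] [-0.54553657  0.50851008 -0.55032772]
```

View pics/g1.png

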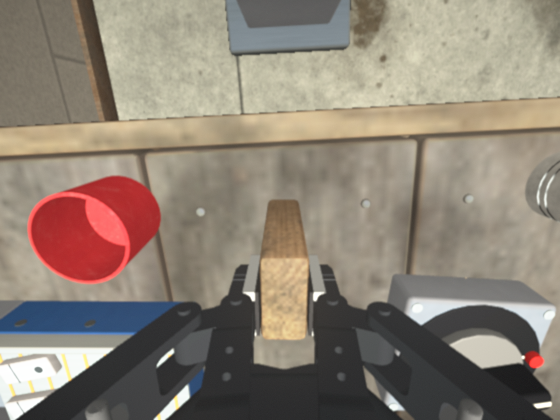

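```bash
python3 -m handwheel '[[0,2.5,0,0],[0,2.5,0,0]]'
python3 -m handwheel '[[0,0,0,0],[0,0,0,0],[0,0,0,0],[0,-20,0,0],[0,-45,0,0],[-25,-45,0,0],[-52,-45,0,0],[-52,-45,0,0]]' 0.6
python3 -m handwheel '[[0,0,0,0],[0,0,0,0],[0,10,0,0],[0,25,0,0],[0,29,0,0],[0,29,0,0]]' 0
python3 - <<'E'
from h import *
st=snap('side','h1'); shift([420,-30,60]); crop('pics/h1.png','pics/h1b.png',220,150,440,330,3)
E
```

```text
time_s: 13.25
tool_pos: [421.0, -29.9, 61.7]
tool_rot: [-0.707, 0.707, -0.017, 0.018]
force: [0.5, -0.9, 1.5]
opening: 21.3
time_s: 14.25
tool_pos: [366.4, -26.5, 105.6]
tool_rot: [0.707, -0.707, 0.018, -0.017]
force: [-0.0, -0.4, 0.3]
opening: 51.3
time_s: 15.0
tool_pos: [367.9, -26.9, 76.4]
tool_rot: [0.707, -0.707, 0.018, -0.017]
force: [-0.6, 0.3, 0.0]
opening: -0.1
tcp [368.2 -27.1  76.7] shift [51.8 16.7 -0.4]
[[ 0.999 -0.     0.05 ]
 [-0.05   0.     0.999]
 [-0.    -1.     0.   ]]
```

View pics/h1b.png

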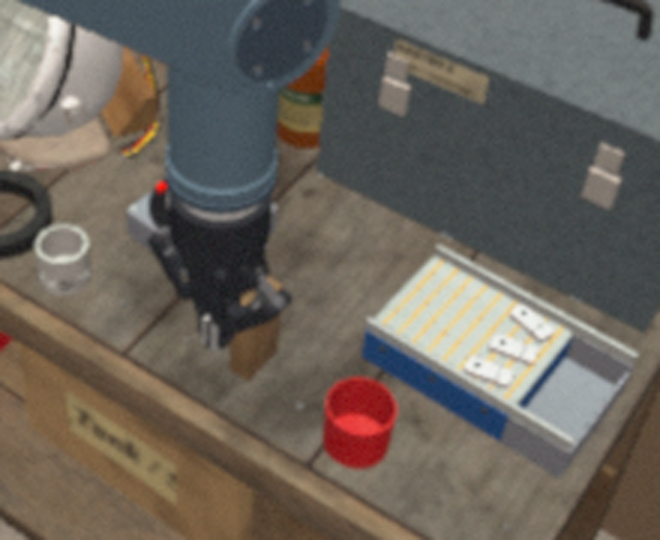

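```bash
python3 -m handwheel '[[12,0,0,0],[18,0,0,0],[24,0,0,0],[30,0,0,0],[36,0,0,0],[42,0,0,0],[48,0,0,0],[54,0,0,0]]'
python3 - <<'E'
from h import *
st=snap('side','i1'); crop('pics/i1.png','pics/i1b.png',250,200,390,320,5)
E
```

```text
time_s: 16.05
tool_pos: [422.5, -29.8, 76.8]
tool_rot: [0.707, -0.707, 0.018, -0.018]
force: [0.5, -0.9, 0.7]
opening: -0.3
```

View pics/i1b.png

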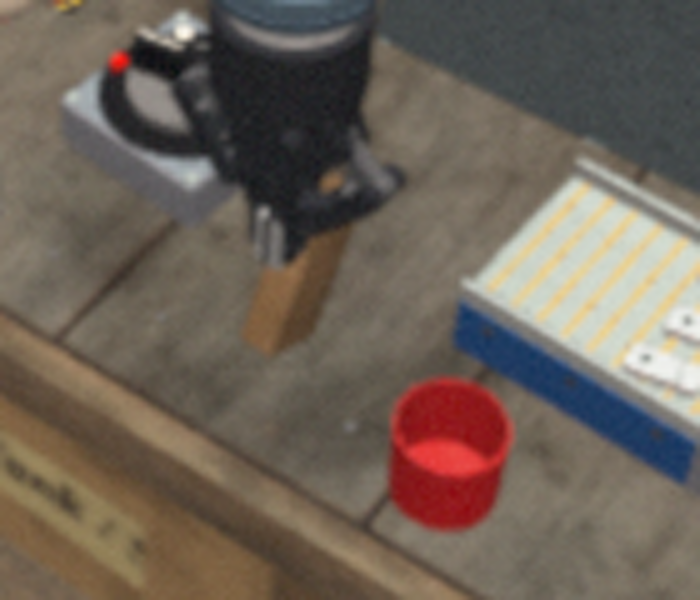

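The block is tipping well. I'll keep pushing.

```bash
python3 -m handwheel '[[6,0,0,0],[12,0,0,0],[20,0,0,0],[28,0,0,0],[28,0,0,0],[0,-10,0,0],[-30,-60,0,0],[-50,-110,0,0]]'
python3 - <<'E'
from h import *
st=snap('side','i2'); crop('pics/i2.png','pics/i2b.png',250,200,390,320,5);shift([470,-30,180])
st=snap('wrist','i3')
E
```

```text
time_s: 17.1
tool_pos: [370.1, -26.7, 187.4]
tool_rot: [0.707, -0.707, 0.018, -0.017]
force: [0.4, -0.7, -0.1]
opening: -0.2
tcp [371.5 -27.4 193.3] shift [98.5 13.9  2.2]
[[ 0.999  0.006  0.049]
 [-0.049 -0.003  0.999]
 [ 0.006 -1.    -0.002]]
```

View pics/i2b.png

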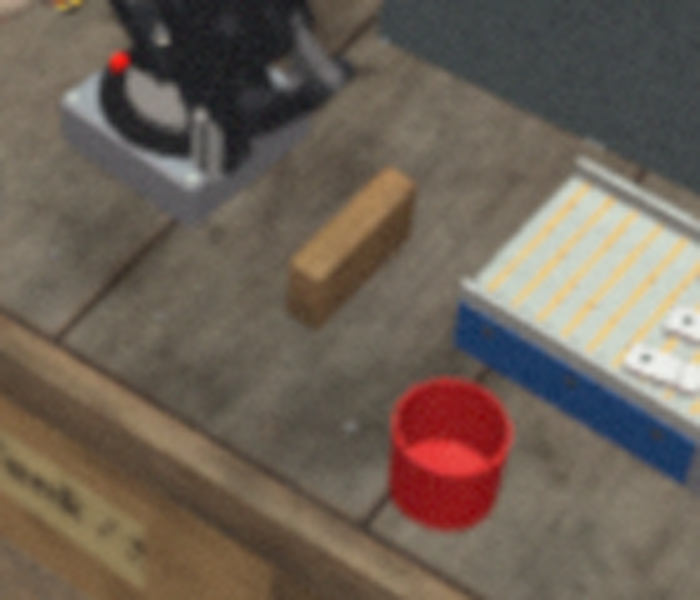

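View pics/i3.png

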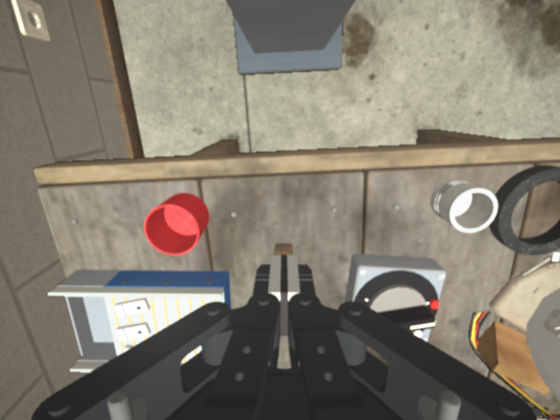

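```bash
python3 - <<'E'
from h import *
s=lambda u,v,z:w('side',250+u/5,200+v/5,z)
P=[s(*q,45) for q in [(390,168),(416,186),(313,281),(289,262)]];print(P,sum(P)/4)
d=P[0]-P[3];print(np.degrees(np.arctan2(d[1],d[0])),np.hypot(*d[:2]))
im=snap('top','i4');crop('pics/i4.png','pics/i4b.png',310,170,410,250,6)
E
```

```text
[array([532.1, -29.8,  45. ]), array([529.3, -48.1,  45. ]), array([441.1, -40.5,  45. ]), array([444.3, -23.3,  45. ])] [486.7   -35.425  45.   ]
-4.233991049290445 88.0402748746277
```

View pics/i4b.png

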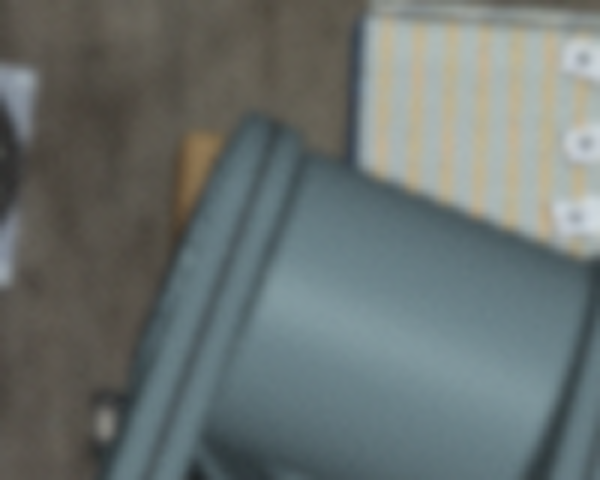

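```bash
python3 -m handwheel '[[40,0,-1,0],[80,0,-2,0],[115,20,-2,0],[115,60,-2,0],[115,90,-2,0],[115,90,-2,0],[115,90,-2,0]]' 0.6
python3 - <<'E'
from h import *
st=snap('wrist','j1'); shift([487,-35,15]); print(px('wrist',[487,-35,45],st))
E
```

```text
time_s: 18.12
tool_pos: [487.2, -35.0, 97.0]
tool_rot: [0.707, -0.707, 0.018, -0.018]
force: [0.6, -0.3, 0.4]
opening: 51.2
tcp [487.7 -35.2  97.6] shift [-0.8 82.6  0.2]
[[ 0.999  0.001  0.05 ]
 [-0.05  -0.     0.999]
 [ 0.001 -1.    -0.   ]]
(np.float64(282.94308549172257), np.float64(232.49579392226053))
```

View pics/j1.png

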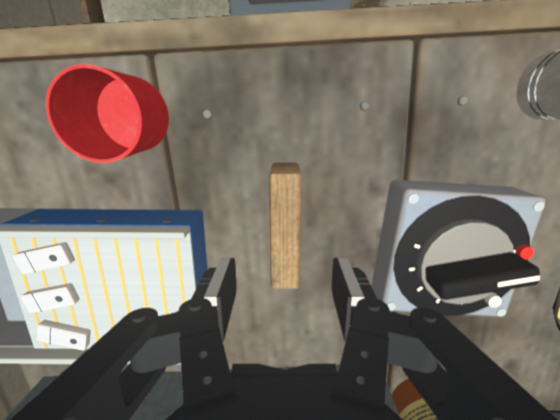

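The block lies aligned between the fingers, with its top face from (286,173) to (286,289). I'll descend and grip it.

```bash
python3 -m handwheel '[[0,30,0,0],[0,60,0,0],[0,78,0,0],[0,82,0,0],[0,82,0,0]]' 0.6
python3 -m handwheel '[[0,0,0,0],[0,0,0,0],[0,0,0,0],[0,0,0,0],[0,0,0,0],[0,-20,0,0],[0,-60,0,0],[0,-90,0,0]]' 0 60
python3 - <<'E'
from h import *
st=snap('wrist','k1'); shift([533,-110,105]); print(st['joint_pos'])
E
```

```text
time_s: 18.8
tool_pos: [487.8, -35.2, 15.8]
tool_rot: [-0.707, 0.707, -0.017, 0.018]
force: [-0.1, 0.7, 0.4]
opening: 51.2
time_s: 19.8
tool_pos: [487.0, -35.0, 106.3]
tool_rot: [-0.707, 0.707, -0.017, 0.018]
force: [0.2, -0.7, -1.9]
opening: 21.2
tcp [489.2 -35.6 109.8] shift [ 47.4   5.3 -72.2]
[[ 0.999  0.006  0.049]
 [-0.049 -0.002  0.999]
 [ 0.007 -1.    -0.002]]
[-3.00637089e-01  2.74868222e-01  1.85092764e+00 -3.87100041e-05
  1.01506838e+00 -1.82182812e+00]
```

View pics/k1.png

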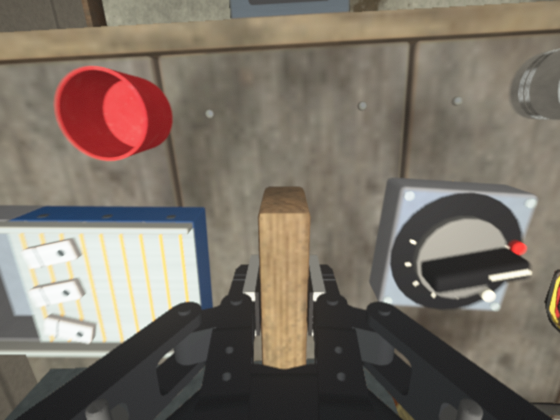

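```bash
python3 -m handwheel '[[15,0,-20,0],[30,0,-50,0],[45,0,-80,0],[54,0,-100,0],[54,15,-108,0],[54,30,-108,0],[54,30,-108,0],[54,30,-108,0]]'
python3 - <<'E'
from h import *
st=snap('wrist','l1'); print(st['joint_pos']);shift([538,-145,76]); snap('side','l2'); crop('pics/l2.png','pics/l2b.png',300,180,460,310,5)
E
```

```text
time_s: 20.85
tool_pos: [535.2, -144.6, 74.6]
tool_rot: [0.707, -0.707, 0.017, -0.017]
force: [-0.1, -0.5, -0.9]
opening: 21.1
[-4.65114921e-01  4.19610155e-01  1.72243731e+00  1.33950807e-04
  1.00031229e+00 -1.98732974e+00]
tcp [ 535.6 -144.8   75.1] shift [ 2.4 -0.9 -0.1]
[[ 0.999  0.     0.049]
 [-0.049 -0.     0.999]
 [ 0.    -1.    -0.   ]]
```

View pics/l1.png

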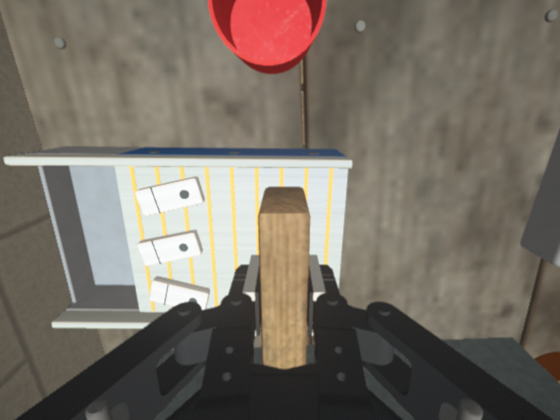

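View pics/l2b.png

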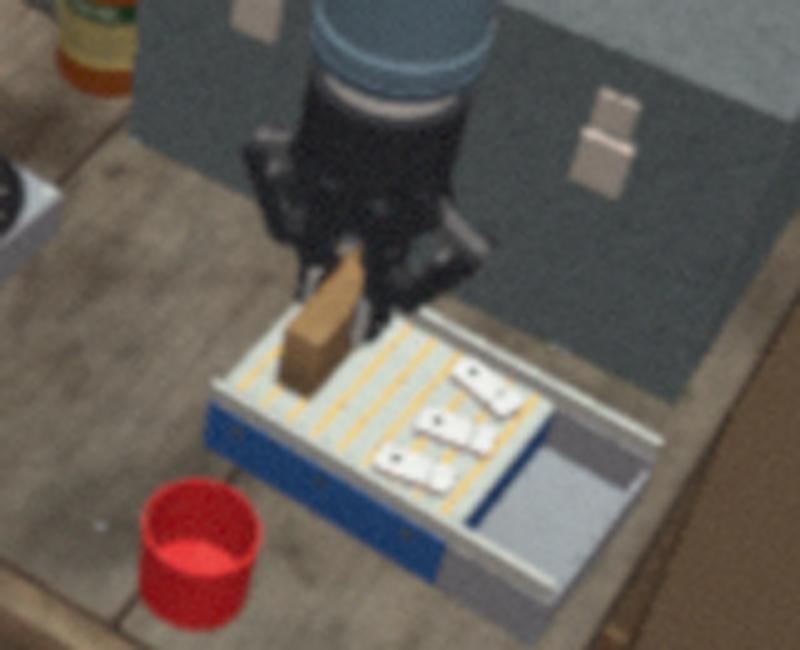

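```bash
python3 - <<'E'
from h import *
st=np.load('pics/l1.npy',allow_pickle=True).item()
print('block near end bottom',w('wrist',284,188,59.6,st),'top',w('wrist',284,210,104.6,st))
print('near rail outer/inner z52',w('wrist',284,157,52,st),w('wrist',284,166.5,52,st), 'far rail', [w('wrist',80,r,52,st) for r in (310,327)],[w('wrist',80,r,52,st) for r in (157,166)])
print('+y end of plate',w('wrist',348,200,40,st))
E
```

```text
block near end bottom [ 493.3 -141.9   59.6] top [ 490.7 -141.9  104.6]
near rail outer/inner z52 [ 477.8 -141.2   52. ] [ 483.  -141.4   52. ] far rail [array([ 571.1, -279.3,   52. ]), array([ 584.5, -282.9,   52. ])] [array([ 472.5, -252.9,   52. ]), array([ 477.4, -254.2,   52. ])]
+y end of plate [ 507.8 -103.    40. ]
```

```bash
python3 -m handwheel '[[0,10,0,0],[0,18.5,0,0],[0,18.5,0,0],[0,18.5,0,0],[0,18.5,-10,0],[0,18.5,-20,0],[0,18.5,-30,0],[0,18.5,-40,0]]'
python3 -m handwheel '[[0,0,-10,0],[0,0,-20,0],[0,0,-30,0],[0,0,-38,0],[0,0,-38,0]]'
python3 - <<'E'
from h import *
st=snap('wrist','m1'); shift([538,-145,76]); snap('side','m2'); crop('pics/m2.png','pics/m2b.png',300,180,460,310,5)
E
```

```text
time_s: 21.95
tool_pos: [533.4, -186.4, 56.3]
tool_rot: [0.707, -0.707, 0.018, -0.018]
force: [0.8, -0.8, -0.7]
opening: 20.9
time_s: 22.58
tool_pos: [531.7, -224.2, 56.3]
tool_rot: [-0.707, 0.707, -0.018, 0.018]
force: [-0.0, -0.4, -1.6]
opening: 21.0
tcp [ 531.6 -223.7   56.3] shift [  2.5 -19.7  79. ]
[[ 0.999 -0.     0.05 ]
 [-0.05  -0.     0.999]
 [-0.    -1.    -0.   ]]
```

View pics/m1.png

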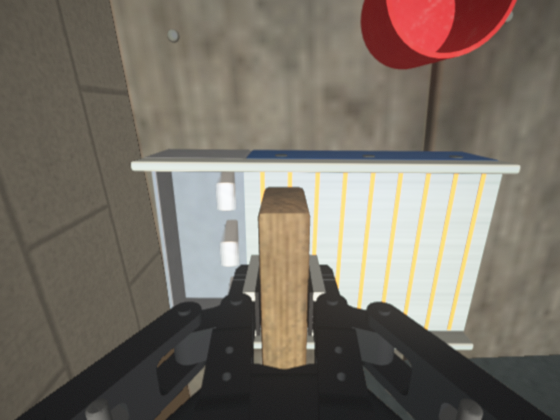

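View pics/m2b.png

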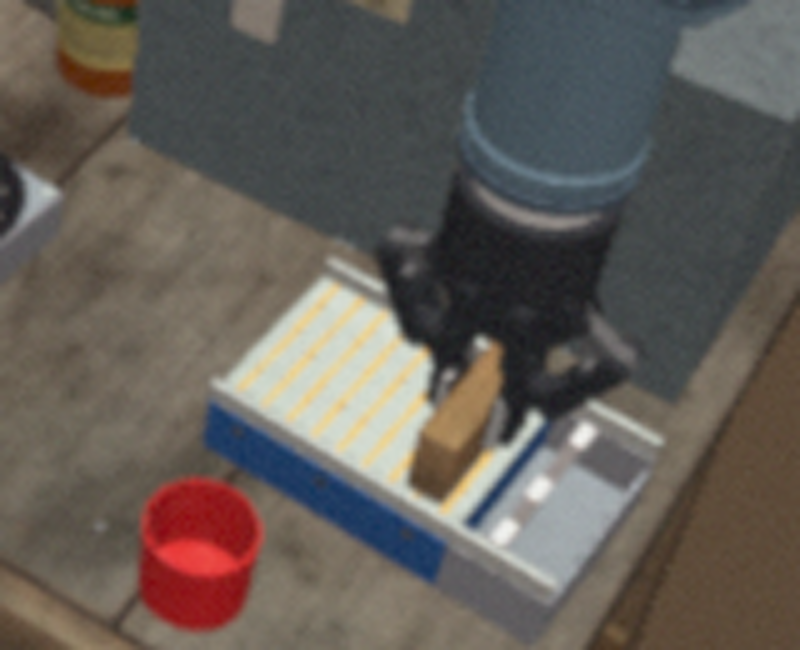

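All three offcuts are tipping over the plate edge, at side-crop (583,436), (538,487) and (505,530). I'll push on.

```bash
python3 -m handwheel '[[0,0,-8,0],[0,0,-16,0],[0,0,-24,0],[0,0,-24,0],[0,0,-24,0],[0,0,-24,0]]'
python3 - <<'E'
from h import *
st=snap('wrist','n1'); shift([538,-145,76]); snap('side','n2'); crop('pics/n2.png','pics/n2b.png',300,180,460,310,5)
E
```

```text
time_s: 23.42
tool_pos: [530.4, -247.1, 56.3]
tool_rot: [0.707, -0.707, 0.018, -0.017]
force: [0.1, 0.6, -1.2]
opening: 21.0
tcp [ 530.4 -247.1   56.3] shift [  2.5 -19.7 102.4]
[[ 0.999 -0.     0.049]
 [-0.049  0.     0.999]
 [-0.    -1.     0.   ]]
```

View pics/n1.png

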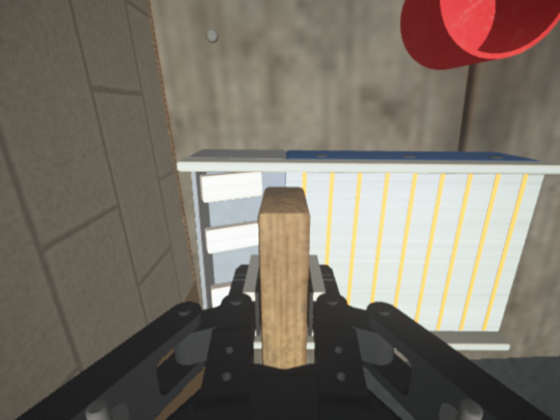

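View pics/n2b.png

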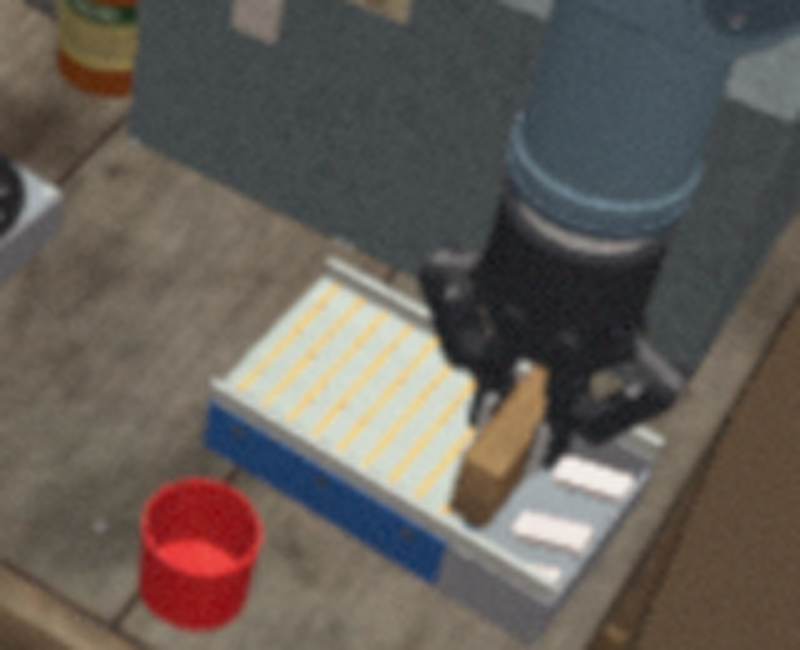

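All three offcuts lie in the pan. I'll lift the block and carry it back to the open bench.

```bash
python3 -m handwheel '[[0,-25,0,0],[0,-50,0,0],[-10,-50,40,0],[-20,-50,90,0],[-35,-50,140,0],[-50,-50,185,0],[-54,-50,210,0],[-54,-30,210,0]]'
python3 -m handwheel '[[0,20,0,0],[0,45,0,0],[0,60,0,0],[0,68,0,0],[0,70.5,0,0],[0,70.5,0,0],[0,70.5,0,0]]'
python3 -m handwheel '[[0,0,0,0],[0,0,0,0],[0,0,0,0],[0,-20,0,0],[0,-60,0,0],[-20,-110,0,0],[-60,-140,0,0],[-90,-140,0,0]]' 0.6
python3 -m handwheel '[[0,0,60,0],[0,0,120,0],[0,0,180,0],[0,0,180,0],[0,0,180,0]]'
python3 - <<'E'
from h import *
st=snap('side','o1'); snap('top','o2'); snap('wrist','o3');shift([0,0,0]); crop('pics/o1.png','pics/o1b.png',200,160,440,320,3); crop('pics/o2.png','pics/o2b.png',170,160,450,260,2.8)
E
```

```text
time_s: 24.52
tool_pos: [487.6, -33.1, 87.6]
tool_rot: [-0.707, 0.707, -0.015, 0.018]
force: [0.3, -0.4, -2.0]
opening: 21.0
time_s: 25.4
tool_pos: [487.4, -35.1, 16.4]
tool_rot: [-0.707, 0.707, -0.017, 0.018]
force: [0.5, -0.4, -1.7]
opening: 21.0
time_s: 26.4
tool_pos: [397.3, -30.9, 158.1]
tool_rot: [-0.706, 0.708, -0.016, 0.019]
force: [0.8, -0.9, -1.3]
opening: 51.1
time_s: 27.02
tool_pos: [405.7, 149.2, 155.7]
tool_rot: [-0.707, 0.707, -0.017, 0.017]
force: [0.2, -0.0, 0.0]
opening: 51.2
tcp [406.1 147.9 155.8] shift [-397.8  155.9 -168.7]
[[ 0.999 -0.     0.052]
 [-0.052 -0.     0.999]
 [-0.    -1.    -0.   ]]
```

View pics/o1b.png

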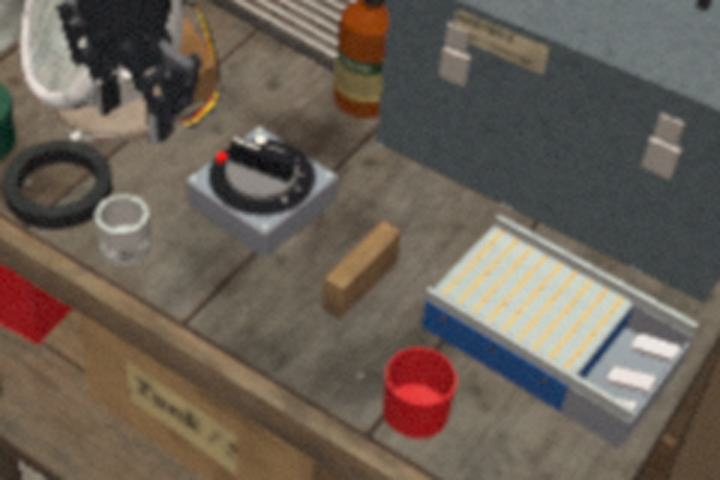

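View pics/o2b.png

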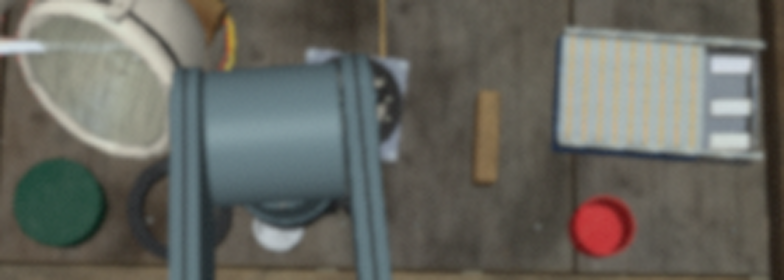

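The side view shows the pointer at the red tab (221,157), the block lying on the bench (362,268) and the cup, piston and tape in place. The top view shows three offcuts flat in the pan at (730,65), (730,106) and (730,140).

```bash
python3 -c "
from bench import robot
print(robot.sign_off())"
```

```text
the job is handed in; nothing more can be done
None
```

I finished the task and handed it in at about 27 s of the 72 s allowed. `sign_off` gives no verdict, so the results below are what I saw in the final pictures.

- **Knob:** I turned it 150° anticlockwise to the red tab. The last side picture still shows the pointer there.
- **Block:** I carried it to open bench and tipped it onto its long narrow side. I then gripped it level and swept it along the plate until its middle was about 70 mm past the plate's centre, at the pan end. It now lies on its side on the bench between the knob and the plate, released.
- **Offcuts:** The last top picture shows all three lying flat in the catch pan.
- **Bystanders:** The cup, piston and tape look unmoved in the last pictures, and so does the tin as far as it shows. I did not check the jar there, but nothing I did went near it.
- **Robot:** The arm is clear of everything.

No check failed or disagreed.

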